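Fit the sheet guide to the three-hole punch

TASK

Fit the sheet guide to the three-hole punch: slide the nose of its square bar into the tube along the front of the punch, press the spring button on the bar flush so that it goes in under the rim of the tube, and run the guide on until the button pops out through the hole in the side of the tube. Do it by feel and never force the guide or the punch, leave the other things on the desk where they are, and let go when it has locked.

Things in the scene. Friction and masses are not known exactly. Their poses are not given: they have to be found in the camera images.
- guide_axis (a point): Loose sheet guide: plain aluminium bar, 16 x 16 mm section, lying on the desk, about 75 g. This point is on its axis (8 mm above its underside) level with its spring button. x runs along the bar to the nose, z is up, the button is on the -y face. The square section spans from 110 mm behind this point to 36 mm ahead; a round black nose, tapering from 16 to 9 mm, ends 50 mm ahead.
- guide_stop (a point): Centre of the outer face of the guide's upright stop plate (3 mm thick, 50 mm wide, 36 mm high from the bar's underside), which closes its tail end, 113 mm behind the button; same axes as guide_axis.
- button (a joint): How far the guide's button is pressed in, m: 0 out, 0.005 flush with the bar's face, 0.006 end of travel. A steel pin 8 mm across with a slightly domed end, at mid-height of the bar's -y face, standing 5 mm out of it when free; the spring takes 4 N to start and 6.5 N at flush. Its sides are straight: unless pressed in, it butts against the tube's rim; inside the tube the wall keeps it in.
- tube_root (a point): Point on the axis of the punch's guide tube, 12 mm above the desk, in the plane of the base's end face. x points along the tube, the way the guide goes in; z is up. Square steel tube, 23 x 23 mm outside, 18 x 18 mm bore, 2.5 mm walls, square-cut. Its open end (the mouth) lies 56 to 82 mm BEFORE this point (at -x): how far was set by hand with the straps and is not measured; see or feel it.
- punch: Heavy aluminium three-hole punch, does not move. Origin at the centre of its underside; base 300 mm long (x) by 82 mm, 22 mm high, three heads 62 mm high, lever raised to 125 mm. The tube is clamped along its +y edge and stands out free at the -x end. In the tube's -y wall at mid-height, 40 mm in from the mouth, is a round 11 mm hole: there the button pops out and locks the guide.
- stapler: Tan bakelite desk stapler, 150 x 36 x 50 mm, origin at the centre of its underside. Not to be disturbed.
- staple_box: Red tin staple box, 62 x 34 x 28 mm, origin at the centre of its underside. Not to be disturbed.
- paperweight: Black glass domed paperweight, 72 mm across, 38 mm high, origin at the centre of its underside. Not to be disturbed.
Things that resemble listed ones, but are neither listed nor needed, are in the scene too. Several things look just like the part that bears guide_axis: the one meant starts nearest to the robot's base.

How it is judged (in metres and radians):
On the way, in this order (a step that is already met when the one before it is completed fails the run):
1. the guide's nose is in the tube, with its button still out in front of the mouth (x of guide_axis in the frame of tube_root between -0.102 and -0.087 m and y of guide_axis in the frame of tube_root between -0.004 and 0.004 m and z of guide_axis in the frame of tube_root between -0.005 and 0.005 m), for 0.1 s.
2. the button is inside the tube, short of the hole, held down by the tube's wall (x of guide_axis in the frame of tube_root between -0.053 and -0.017 m and value of joint button above 0.0022 m), for 0.1 s.
At the end, for the whole second after the job is handed in: The guide is in the tube with its button sprung out through the hole (pressed in less than 1.5 mm), the bar's point level with the button 13 to 45 mm before tube_root (it can be out there only in the hole), within 3 mm sideways and 4 mm in height of the tube's axis, and let go (x of guide_axis in the frame of tube_root between -0.045 and -0.013 m and y of guide_axis in the frame of tube_root between -0.003 and 0.003 m and z of guide_axis in the frame of tube_root between -0.004 and 0.004 m and value of joint button below 0.0015 m); the robot touches nothing.
It fails at once if the guide is forced against the punch (over 30 N) (contact force between guide and punch above 30 N).
It fails at once if the robot leans on the punch (over 30 N) (contact force between any of the arm, the fingers and punch above 30 N).
It fails at once if a bystander is moved by more than 15 mm (distance of any of stapler, staple_box, paperweight from where it was at the start of the episode above 0.015 m).
It also fails if it takes over 64 s, if anything falls off the work surface, if the arm or the gripper's body presses on something with over 40 N, if the wrist force passes 120 N, or if a joint passes its speed limit or range.

ROBOT

A 6-joint arm with a two-finger parallel gripper is mounted at the origin on the work surface. World frame = base frame: x ahead of the robot, y to its left, z up, the work surface at z = 0. Lengths are in mm, angles in degrees, forces in N, time in s.
With the tool pointing down it reaches from about 300 to 850 mm from the base axis. Payload 4.2 kg.
Tool frame: the origin (TCP) lies at the very end of the fingers, on their centre line; the grasp point (between the pads) lies 19 mm behind it; z points along the fingers, y is the direction in which the jaws open and shut (so a half turn about z gives the same grasp; the last joint's range is limited). The gripper opens to 91 mm and grips with 3 to 60 N. Pads are 32 mm wide; open, the fingers measure 118 mm over their backs; the gripper's body (76 mm by 178 mm) begins 60 mm behind the grasp point.
Start: joints at [69.442, 18.312, 89.639, -0, 72.044, -1.146], TCP at [191.107, 542.329, 213.976] pointing down, gripper open.
Joint ranges: [-177.97, 177.97], [-48.28, 115.42], [12.27, 149.76], [-77.06, 257.06], [2.81, 150.46], [-146.56, 146.56]. Speed limits (degrees/s): [147.25, 147.25, 180, 180, 180, 180].

INTERFACE

Orientations are given as [roll, pitch, yaw] about the fixed x, y, z axes, in that order (R = Rz(yaw) Ry(pitch) Rx(roll)).
In Python, from workcell import monitor, eyes, job gives the robot as it stands.
- The arm moves only by the tool move_arm, never from a script. Its argument "increments" is a list that holds one entry, the list of rows, each a list of 7 numbers: the opening, from 0 (shut) to 1 (fully open), then the shift along the tool's x, y, z in cm, then the turn, a rotation vector about the tool's x, y, z in rad. In form: [[[jaw, x, y, z, ax, ay, az], ...]]. A call has 1 to 12 rows; each row shifts and turns the pose as measured when the row begins, along the tool's axes as they then stand; what a row does not reach is not made up. A row lasts 1/8 s, in which the tool goes at most 62.5 mm and 10.7 degrees, less where a joint would pass 70% of its speed; a pose out of reach is approached as far as the arm can. A call is refused whole if a number of a shift passes 6.25 or a number of a turn 0.188, either way. A call with a gripper value outside its range is refused whole. The fingers move at their own pace and stop on an object; "force" is the grip in N (left out, the last holds). Time passes only in rows, so rows that do not move let the fingers close. It gives the time, the measured TCP pose, the force and the opening at its end, in the units of the state.
- monitor.state(): the state, without advancing time (a new reading comes with each control period).
- eyes.grab_frame(name): name is "scene" or "top" or "wrist"; returns a dict with "color" (400x640x3 uint8, red, green, blue), "z_map" (400x640 float32, mm along the optical axis (not along the pixel's ray), 0 where there is no reading), "camera_matrix" (3x3 intrinsics, pixels), "rvec" (rotation vector, rad) and "tvec" (3), from world to camera coordinates, as OpenCV has them. Camera axes: x right, y down, z forward; pixel columns grow to the right and rows downward; lengths in mm; the calibration is good to about 2 mm. A picture is of the moment at which its call begins.
- job.job_done(): hands the job in, once; it reports no verdict.
The state is a dict: "time_s": time; "qpos": joint angles; "qvel": joint speeds; "effort": joint torques, N m; "ee_pos": TCP position; "ee_rot": TCP orientation; "force": force on the tool from outside, world axes, zero at the start; "torque": the same for the moment, N m; "gripper_width": finger opening in mm.
Only numpy, scipy, OpenCV 4.12 (cv2) and the standard library are available. Lean on these libraries where they do the work, as an engineer would, in place of code of your own. Each camera call takes 0.05 s, during which the arm holds its last target. There are 200 camera calls.

## Working session

There is one attempt and no reset: what is moved stays moved. The work goes in short steps, Python scripts to look and compute and a tool call to move; the robot and the scene stay as the last step left them, time stands still between calls to the robot, and variables do not carry over. Pictures are saved under pics/ and viewed, about 8 in all and at most 12, crops included, and the job is handed in when it is done.

Besides the shell and the picture viewer there is one more tool, called after ">>>" by a JSON object that holds its "name" and its "arguments", one argument or row to a line. move_arm: Moves the arm, as the interface text tells. Its arguments: {"type":"object","properties":{"increments":{"type":"array"},"force":{"type":"number"}},"required":["increments"]}

```bash
mkdir -p pics
cat > h.py <<'E'
import numpy as np,cv2
from workcell import monitor,eyes,job
def grab(n):
    f=eyes.grab_frame(n); np.savez('pics/'+n+'.npz',**f); return f
def pts(f):
    z=f['z_map'].astype(float);K=f['camera_matrix'];R=cv2.Rodrigues(np.array(f['rvec']))[0];t=np.array(f['tvec']).ravel()
    v,u=np.indices(z.shape);c=np.stack([(u-K[0,2])/K[0,0]*z,(v-K[1,2])/K[1,1]*z,z],-1)
    w=(c-t)@R; w[z<=0]=np.nan; return w
def ray(f,u,v,h):
    K=f['camera_matrix'];R=cv2.Rodrigues(np.array(f['rvec']))[0];t=np.array(f['tvec']).ravel()
    d=R.T@np.array([(u-K[0,2])/K[0,0],(v-K[1,2])/K[1,1],1]);o=-R.T@t
    return o+d*(h-o[2])/d[2]
def proj(f,p):
    return cv2.projectPoints(np.array(p,float).reshape(-1,3),np.array(f['rvec']),np.array(f['tvec']),np.array(f['camera_matrix']),None)[0].reshape(-1,2)
def save(f,n,box=None,s=1):
    im=f['color'][:,:,::-1]
    if box: im=im[box[1]:box[3],box[0]:box[2]]
    cv2.imwrite('pics/'+n+'.png',cv2.resize(im,None,fx=s,fy=s,interpolation=cv2.INTER_CUBIC))
E
python3 - <<'E'
from h import *
print(monitor.state())
f=grab('top');save(f,'top1')
g=grab('scene');save(g,'scene1')
print(f['camera_matrix'],f['rvec'],f['tvec'])
E
```

```text
{'time_s': 0.0, 'qpos': array([ 6.94420590e+01,  1.83520929e+01,  8.97054045e+01,  7.84968272e-04,
        7.20415758e+01, -1.14696752e+00]), 'qvel': array([-0.12539722, -0.09169186, -0.07207861,  0.07981982,  0.00847381,
        0.07606943]), 'effort': array([-9.65056970e-04, -4.12471211e+01, -2.31968486e+01,  7.28436001e-02,
        4.58265329e-02, -1.33359613e-04]), 'ee_pos': array([190.9316597 , 541.86143722, 213.12251509]), 'ee_rot': array([-1.79900962e+02, -2.72930497e-03,  1.60588781e+02]), 'force': array([-0.57298386,  0.18693531, -0.27222501]), 'torque': array([ 0.03622397, -0.01441061, -0.03233209]), 'gripper_width': 91.39587397156711}
[[392.24402335   0.         316.92148316]
 [  0.         392.24402335 199.46924217]
 [  0.           0.           1.        ]] [ 2.15554441 -2.1775659   0.11013774] [ -64.17728636  628.36943902 1036.68878619]
```

View pics/top1.png

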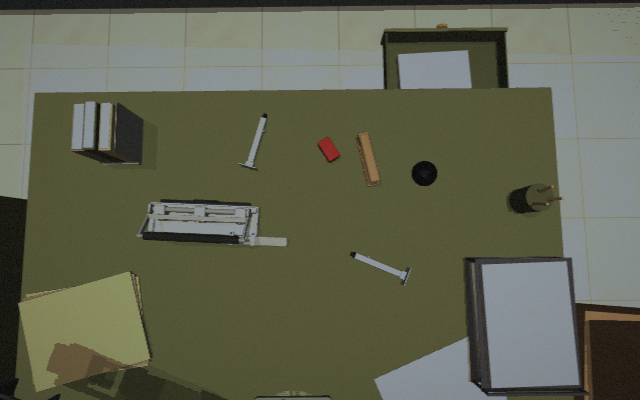

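View pics/scene1.png

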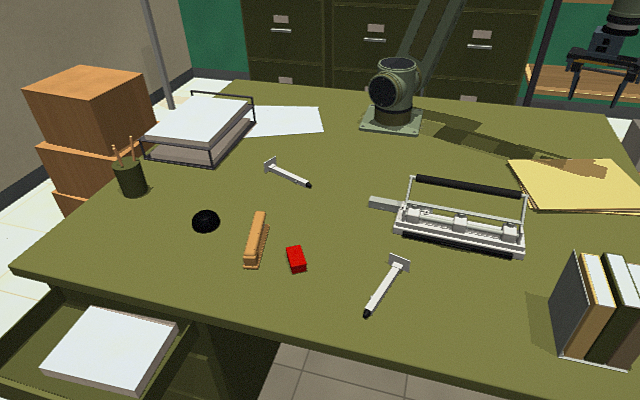

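Top view: the wanted guide (nearest the base) runs from its nose at (352,254) to its plate at (407,275). The tube runs from (250,241) to its mouth at (288,242). The scene view agrees. The guide already points roughly the right way, and its button is on the far side. Next I measure both.

Run:
```python
from h import *
f=dict(np.load('pics/top.npz')); w=pts(f)
def rect(box,zl,zh,name):
    u0,v0,u1,v1=box; m=np.zeros(w.shape[:2],bool); m[v0:v1,u0:u1]=True
    m&=(f['color'].min(2)>95)
    ys,xs=np.nonzero(m); print(name,len(xs),'z med',np.nanmedian(w[m][:,2]))
    h=(zl+zh)/2
    P=np.array([ray(f,x,y,zh)[:2] for x,y in zip(xs,ys)])
    (c,s,a)=cv2.minAreaRect(P.astype(np.float32)); print(c,s,a); 
    c0=P.mean(0);V=np.linalg.svd(P-c0)[2][0]; t=(P-c0)@V; print(c0,V,np.degrees(np.arctan2(V[1],V[0])),'ends',c0+V*t.min(),c0+V*t.max())
rect((350,246,400,282),0,16,'guide')
rect((258,232,292,250),0,23.5,'tube')
for p in [(352,254),(407,275),(288,242)]: print(p,ray(f,*p,10), w[p[1],p[0]])
s=monitor.state();print(s['ee_pos'],proj(f,s['ee_pos']))
```

```text
guide 279 z med 16.17124409139519
(451.55157470703125, -234.59951782226562) (131.88002014160156, 20.308685302734375) 66.34912872314453
[ 450.72146668 -232.60105977] [-0.39419939 -0.91902494] -113.21605161632763 ends [ 476.10800352 -173.41563008] [ 424.16407689 -294.51618181]
tube 238 z med 23.417155867713696
(516.31689453125, 52.861366271972656) (76.4436264038086, 21.64516258239746) 89.42554473876953
[516.26641696  53.04941547] [-0.06028541 -0.99818118] -93.45619543154548 ends [518.58939012  91.51225308] [513.92937273  14.35359466]
(352, 254) [ 478.63758277 -165.24873261   10.        ] [ 478.86627581 -164.68893923   16.58146508]
(407, 275) [ 420.39937036 -314.11362102   10.        ] [ 422.8137501  -308.04499994   37.32349341]
(288, 242) [513.12513286  10.30644603  10.        ] [513.09204653  11.15127274  -1.03454835]
[190.94525962 541.90224324 213.21381592] [[ 34.6178249  395.13560163]]
```

```bash
cat >> h.py <<'E'
from scipy.spatial.transform import Rotation as Ro
def plan(xyz,yaw,n,jaw=1,tilt=(180,0)):
    s=monitor.state();p=s['ee_pos'].copy();R=Ro.from_euler('xyz',s['ee_rot'],degrees=True)
    T=Ro.from_euler('xyz',[tilt[0],tilt[1],yaw],degrees=True);rv=(R.inv()*T).as_rotvec();d=(np.array(xyz)-p)
    out=[]
    for i in range(n):
        t=R.inv().apply(d/n)/10; out.append([jaw]+[round(float(x),2) for x in t]+[round(float(x),3) for x in rv/n]); R=R*Ro.from_rotvec(rv/n)
    for o in out: print(o,',')
E
python3 -c "
from h import *
plan((451,-229,200),66.8,15)"
```

```text
[1, -3.34, -4.27, 0.09, -0.0, 0.0, 0.109] ,
[1, -3.79, -3.88, 0.09, -0.0, 0.0, 0.109] ,
[1, -4.19, -3.45, 0.09, -0.0, 0.0, 0.109] ,
[1, -4.54, -2.97, 0.09, -0.0, 0.0, 0.109] ,
[1, -4.84, -2.46, 0.09, -0.0, 0.0, 0.109] ,
[1, -5.07, -1.92, 0.09, -0.0, 0.0, 0.109] ,
[1, -5.25, -1.35, 0.09, -0.0, 0.0, 0.109] ,
[1, -5.37, -0.77, 0.09, -0.0, 0.0, 0.109] ,
[1, -5.42, -0.18, 0.09, -0.0, 0.0, 0.109] ,
[1, -5.41, 0.41, 0.09, -0.0, 0.0, 0.109] ,
[1, -5.33, 1.0, 0.09, -0.0, 0.0, 0.109] ,
[1, -5.19, 1.57, 0.09, -0.0, 0.0, 0.109] ,
[1, -4.99, 2.13, 0.09, -0.0, 0.0, 0.109] ,
[1, -4.73, 2.66, 0.09, -0.0, 0.0, 0.109] ,
[1, -4.41, 3.16, 0.09, -0.0, 0.0, 0.109] ,
```

>>> {"name": "move_arm", "arguments": {
  "increments": [
    [[1,-3.3,-4.3,0,0,0,0.11],[1,-3.8,-3.9,0,0,0,0.11],[1,-4.2,-3.5,0,0,0,0.11],[1,-4.5,-3,0,0,0,0.11],[1,-4.8,-2.5,0,0,0,0.11],[1,-5.1,-1.9,0,0,0,0.11],[1,-5.3,-1.4,0,0,0,0.11],[1,-5.4,-0.8,0,0,0,0.11],[1,-5.4,-0.2,0,0,0,0.11],[1,-5.4,0.4,0,0,0,0.11],[1,-5.3,1,0,0,0,0.11],[1,-5.2,1.6,0,0,0,0.11]]
  ]
}}

```text
time_s: 1.6
ee_pos: [386.5, -97.6, 212.2]
ee_rot: [179.9, 0.2, 82.9]
force: [1.0, -0.0, 0.4]
gripper_width: 91.2
```

```bash
python3 -c "
from h import *
print(monitor.state()['ee_pos'],monitor.state()['ee_rot'])
plan((451,-229,200),66.8,10)"
```

```text
[386.51628337 -97.59803515 212.16120952] [179.87548752   0.20986508  82.90278418]
[1, -1.22, 0.8, 0.13, 0.0, 0.0, 0.028] ,
[1, -1.2, 0.84, 0.13, 0.0, 0.0, 0.028] ,
[1, -1.18, 0.87, 0.13, 0.0, 0.0, 0.028] ,
[1, -1.15, 0.9, 0.13, 0.0, 0.0, 0.028] ,
[1, -1.13, 0.93, 0.13, 0.0, 0.0, 0.028] ,
[1, -1.1, 0.97, 0.12, 0.0, 0.0, 0.028] ,
[1, -1.07, 1.0, 0.12, 0.0, 0.0, 0.028] ,
[1, -1.04, 1.03, 0.12, 0.0, 0.0, 0.028] ,
[1, -1.01, 1.05, 0.12, 0.0, 0.0, 0.028] ,
[1, -0.98, 1.08, 0.12, 0.0, 0.0, 0.028] ,
```

>>> {"name": "move_arm", "arguments": {
  "increments": [
    [[1,-3.6,2.5,0.4,0,0,0.09],[1,-3.5,2.7,0.4,0,0,0.09],[1,-3.2,2.9,0.4,0,0,0.09],[1,-0.5,0.5,0,0,0,0.01],[1,0,0,0,0,0,0]]
  ]
}}

```text
time_s: 2.22
ee_pos: [446.4, -229.6, 198.5]
ee_rot: [-180.0, 0.1, 65.9]
force: [0.7, 0.8, 0.2]
gripper_width: 91.2
```

```bash
python3 -c "
from h import *
f=grab('wrist');save(f,'w1')
R=cv2.Rodrigues(np.array(f['rvec']))[0];print(-R.T@np.array(f['tvec']).ravel(),R)
print(monitor.state()['ee_pos'],monitor.state()['ee_rot'])"
```

```text
[ 476.35031063 -166.8368371   369.1030033 ] [[ 9.13248660e-01 -4.07402276e-01 -5.20649745e-04]
 [-3.94246220e-01 -8.84078244e-01  2.50949351e-01]
 [-1.02697632e-01 -2.28973894e-01 -9.68000079e-01]]
[ 446.25005584 -229.23757895  198.52948058] [-1.79997416e+02  1.19397506e-01  6.59672124e+01]
```

View pics/w1.png

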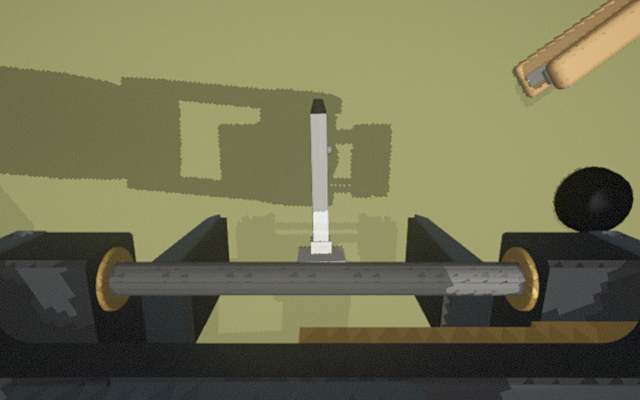

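Wrist view: the bar runs from the nose at (318,100) to the plate at (321,250), with the button at (329,150) on the right (+x) face. Refining the pose from this.

Run:
```python
from h import *
f=dict(np.load('pics/wrist.npz'));c=f['color'].astype(int);print(f['camera_matrix'][0])
L=[];Rr=[]
# bar top face: brighter and less saturated than mat
sat=c.max(2)-c.min(2)
for v in range(114,206,4):
    row=np.nonzero((sat[v,300:340]<25)&(c[v,300:340].min(1)>70))[0]+300
    print(v,row.min(),row.max(),c[v,row.min()+3],end=' | ') if v%12==6 else 0
    L.append((row.min()-.5,v));Rr.append((row.max()+.5,v))
m=np.array([(ray(f,*a,16)+ray(f,*b,16))/2 for a,b in zip(L,Rr)])
wd=[np.linalg.norm(ray(f,*a,16)-ray(f,*b,16)) for a,b in zip(L,Rr)];print('\nw',np.round(wd,1))
vx,vy,x0,y0=cv2.fitLine(m[:,:2].astype(np.float32),cv2.DIST_HUBER,0,.01,.01).ravel();print(np.degrees(np.arctan2(vy,vx)),x0,y0)
d=np.array([vx,vy])*np.sign(vy)
n=ray(f,318.3,98.5,8)[:2];b=ray(f,329,150,8)[:2];o=np.array([x0,y0])
# plate top
print('nose s',(n-o)@d,'button s',(b-o)@d,'button off',np.cross(d,b-o),'button axis pt',o+d*((b-o)@d))
k=(sat<25)&(c.min(2)>60)
ys,xs=np.nonzero(k[140:160,322:336]);print('btn px',xs.max()+322,[(y+140) for y in sorted(set(ys[xs+322>=328]))])
```

```text
[354.14885881   0.         316.90679501]
114 310 326 [175 174 164] | 126 310 326 [184 183 175] | 138 311 327 [186 183 176] | 150 311 331 [187 185 177] | 162 311 327 [185 183 175] | 174 312 327 [182 180 171] | 186 312 327 [184 182 175] | 198 312 327 [182 181 174] | 
w [16.5 16.5 16.6 16.6 16.7 15.7 16.8 16.8 19.8 20.9 17.  17.  17.1 17.1
 17.2 16.2 16.2 16.3 16.3 16.4 16.4 16.5 16.5]
67.21658 458.2209 -211.81831
nose s 55.613636408781005 button s 4.9119311157940695 button off -10.460641881026868 button axis pt [ 460.123025   -207.28963436]
btn px 331 [np.int64(146), np.int64(147), np.int64(148), np.int64(149), np.int64(150), np.int64(151), np.int64(152), np.int64(153)]<stdin>:16: DeprecationWarning: Arrays of 2-dimensional vectors are deprecated. Use arrays of 3-dimensional vectors instead. (deprecated in NumPy 2.0)
```

```bash
python3 -c "
from h import *
plan((454.3,-221.1,40),67.2,4)"
```

```text
[1, 0.28, 0.1, 3.96, -0.0, 0.001, -0.005] ,
[1, 0.27, 0.1, 3.96, -0.0, 0.001, -0.005] ,
[1, 0.27, 0.1, 3.96, -0.0, 0.001, -0.005] ,
[1, 0.27, 0.11, 3.96, -0.0, 0.001, -0.005] ,
```

>>> {"name": "move_arm", "arguments": {
  "increments": [
    [[0.6,0.3,0.1,4,0,0,-0.005],[0.6,0.3,0.1,4,0,0,-0.005],[0.6,0.3,0.1,4,0,0,-0.005],[0.6,0.2,0.1,3.6,0,0,-0.005],[0.6,0,0,0,0,0,0]]
  ]
}}

```text
time_s: 2.9
ee_pos: [453.8, -215.0, 41.9]
ee_rot: [179.8, 0.1, 67.6]
force: [-0.5, -0.1, 0.4]
gripper_width: 55.1
```

```bash
python3 -c "
from h import *
f=grab('wrist');save(f,'w2')
print(monitor.state()['ee_pos'],monitor.state()['ee_rot'])
plan((454.3,-221.1,3),67.2,3,.6)
print(proj(f,[[460.1,-207.3,8],[454.3,-221.1,8],[479.5,-161.2,8]]))"
```

```text
[ 455.15684156 -215.83093131   43.45601678] [1.79564101e+02 9.31416603e-02 6.76297570e+01]
[0.6, -0.17, 0.03, 1.35, 0.003, 0.001, 0.003] ,
[0.6, -0.17, 0.03, 1.35, 0.003, 0.001, 0.003] ,
[0.6, -0.17, 0.04, 1.35, 0.003, 0.001, 0.003] ,
[[318.56825984 208.93809085]
 [318.34056782 232.41890417]
 [319.43085026 124.11966544]]
```

View pics/w2.png

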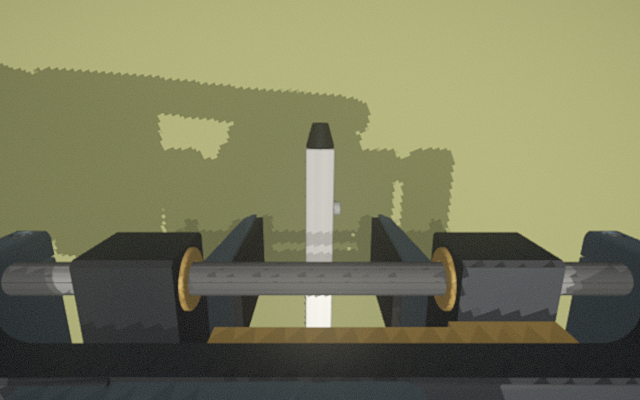

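The button is at (337,208) and the nose at (319,123), both within 1 px of prediction. Now going down.

>>> {"name": "move_arm", "arguments": {
  "increments": [
    [[0.5,-0.2,0,1.5,0,0,0],[0.4,-0.2,0,1.5,0,0,0],[0.4,-0.1,0,0.8,0,0,0],[0.4,0,0,0,0,0,0]]
  ]
}}

```text
time_s: 3.45
ee_pos: [456.5, -221.9, 8.4]
ee_rot: [179.0, 0.1, 67.7]
force: [0.1, 0.5, 0.5]
gripper_width: 36.6
```

```bash
python3 -c "
from h import *
for i in range(3): s=monitor.state();print(s['ee_pos'],s['ee_rot'],s['force'])
plan((454.3,-221.1,3),67.2,1,.6)"
```

```text
[ 456.52811375 -221.90743052    8.4111228 ] [1.78994706e+02 1.36119804e-01 6.76907350e+01] [0.12159876 0.51174195 0.53506413]
[ 456.52811375 -221.90743052    8.4111228 ] [1.78994706e+02 1.36119804e-01 6.76907350e+01] [0.12159876 0.51174195 0.53506413]
[ 456.52811375 -221.90743052    8.4111228 ] [1.78994706e+02 1.36119804e-01 6.76907350e+01] [0.12159876 0.51174195 0.53506413]
[0.6, -0.01, -0.25, 0.54, 0.018, 0.002, 0.009] ,
```

>>> {"name": "move_arm", "arguments": {
  "increments": [
    [[0.4,0,-0.25,0.4,0.02,0,0.01],[0.4,0,0,0.2,0,0,0],[0.4,0,0,0,0,0,0]]
  ]
}}

```text
time_s: 3.82
ee_pos: [455.0, -221.4, 3.1]
ee_rot: [-179.9, 0.1, 67.1]
force: [-0.6, -0.3, 0.2]
gripper_width: 36.9
```

```bash
python3 -c "
from h import *
plan((454.3,-221.1,3),67.2,1,.6)"
```

```text
[0.6, 0.0, -0.07, 0.01, -0.001, 0.002, -0.002] ,
```

Now I close, expecting the jaws to stop at about 16 mm with the button flush.

>>> {"name": "move_arm", "arguments": {
  "increments": [
    [[0.2,0,0,0,0,0,0],[0,0,0,0,0,0,0],[0,0,0,0,0,0,0],[0,0,0,0,0,0,0],[0,0,0,0,0,0,0]]
  ],
  "force": 25
}}

```text
time_s: 4.45
ee_pos: [454.9, -221.3, 3.3]
ee_rot: [-179.9, 0.1, 67.1]
force: [-0.4, 0.1, -0.7]
gripper_width: 15.7
```

```bash
python3 -c "
from h import *
f=grab('wrist');save(f,'w3',(220,100,440,280),3)
print(monitor.state()['ee_pos'],monitor.state()['ee_rot'])"
```

```text
[ 454.92811714 -221.33414889    3.29387056] [-1.79927547e+02  1.42778888e-01  6.70788692e+01]
```

View pics/w3.png

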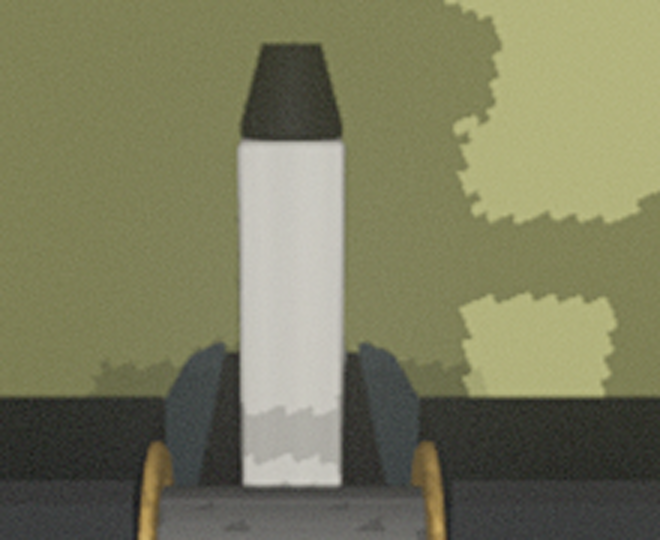

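Closed at 15.7 mm. The pads start about 48 mm behind the nose tip and no button stands out, so it is covered and flush. Now lifting and moving to just in front of the mouth.

```bash
python3 -c "
from h import *
plan((511,-82,40),88,5,0)"
```

```text
[0, 3.0, -0.05, -0.74, -0.0, 0.0, -0.073] ,
[0, 3.0, 0.17, -0.74, -0.0, 0.0, -0.073] ,
[0, 2.98, 0.38, -0.74, -0.0, 0.0, -0.073] ,
[0, 2.94, 0.6, -0.74, -0.0, 0.0, -0.073] ,
[0, 2.89, 0.81, -0.74, -0.0, 0.0, -0.073] ,
```

>>> {"name": "move_arm", "arguments": {
  "increments": [
    [[0,0,0,-1.8,0,0,0],[0,0,0,-1.8,0,0,0],[0,2.5,0,0,0,0,-0.06],[0,2.5,0.1,0,0,0,-0.06],[0,2.5,0.3,0,0,0,-0.06],[0,2.5,0.4,0,0,0,-0.06],[0,2.5,0.6,0,0,0,-0.06],[0,1.5,0.5,0,0,0,-0.05],[0,0,0,0,0,0,0]]
  ]
}}

```text
time_s: 5.62
ee_pos: [510.4, -86.4, 39.4]
ee_rot: [-179.8, 0.1, 87.7]
force: [0.3, -0.7, -1.6]
gripper_width: 15.9
```

```bash
python3 -c "
from h import *
f=grab('wrist');save(f,'w4')
s=monitor.state();print(s['ee_pos'],s['ee_rot'],s['gripper_width'])
w=pts(f)
print(np.round([w[v,u] for u,v in [(320,60),(330,60),(310,60),(320,30)]]))"
```

```text
[510.02091    -86.88366361  39.36143561] [-1.79826962e+02  9.64470305e-02  8.76652606e+01] 15.88797442574161
[[517.   7.   1.]
 [523.   7.  -0.]
 [511.   7.   1.]
 [517.  18.  23.]]
```

View pics/w4.png

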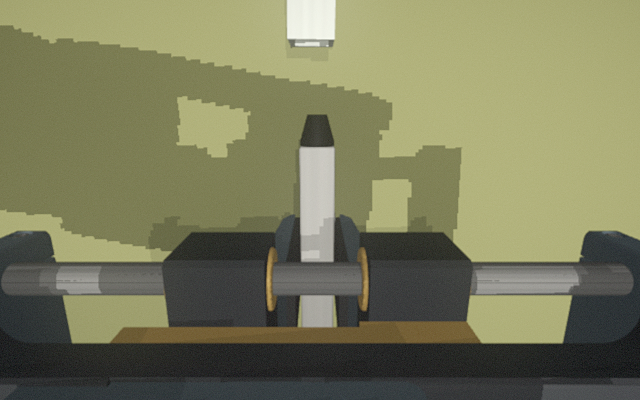

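Wrist view: the tube's top face spans columns 288–335 with the mouth edge at row ~40, and the guide's nose is at (317,115). Measuring both axes in this one camera.

```bash
cat > m.py <<'E'
from h import *
def edges(f,vs,u0,u1,h):
    g=cv2.GaussianBlur(cv2.cvtColor(f['color'],cv2.COLOR_RGB2LAB)[:,:,2],(3,3),0).astype(float)  # b: neutral vs olive
    A=[];B=[]
    for v in vs:
        r=np.gradient(g[v,u0:u1]); 
        def sub(i):
            i=min(max(i,1),len(r)-2);a,b,c=abs(r[i-1]),abs(r[i]),abs(r[i+1]);return i+u0+(a-c)/(2*(a-2*b+c)+1e-9)
        A.append(ray(f,sub(np.argmin(r)),v,h)[:2]);B.append(ray(f,sub(np.argmax(r)),v,h)[:2])
    A,B=np.array(A),np.array(B);M=(A+B)/2
    vx,vy,x,y=cv2.fitLine(M.astype(np.float32),cv2.DIST_HUBER,0,.01,.01).ravel()
    hd=np.degrees(np.arctan2(vy,vx))%180
    def fh(P):
        a,b,_,_=cv2.fitLine(P.astype(np.float32),cv2.DIST_HUBER,0,.01,.01).ravel();return np.degrees(np.arctan2(b,a))%180
    print('h',h,'heading %.2f L %.2f R %.2f'%(hd,fh(A),fh(B)),'pt',x,y,'width',np.median(np.linalg.norm(A-B,axis=1)))
    return hd,np.array([x,y])
E
python3 - <<'E'
from m import *
f=dict(np.load('pics/wrist.npz'))
edges(f,range(1,38),275,350,23.5)
edges(f,range(150,212),285,350,52)
g=f['color'][:,312].astype(int); print([(v,g[v].tolist()) for v in range(36,54,1)])
for v in (40,47): print(ray(f,312,v,23.5),ray(f,312,v,0.5))
E
```

```text
h 23.5 heading 86.88 L 86.64 R 87.12 pt 512.872 21.50902 width 23.43175054876217
h 52 heading 87.87 L 87.83 R 87.93 pt 512.8825 -56.394676 width 16.18100149896017
[(36, [241, 243, 233]), (37, [242, 245, 234]), (38, [227, 230, 218]), (39, [174, 176, 165]), (40, [146, 149, 135]), (41, [160, 163, 152]), (42, [216, 217, 205]), (43, [227, 230, 219]), (44, [229, 231, 220]), (45, [214, 217, 207]), (46, [162, 164, 150]), (47, [148, 151, 109]), (48, [166, 168, 119]), (49, [164, 164, 116]), (50, [169, 171, 124]), (51, [166, 166, 120]), (52, [164, 164, 116]), (53, [166, 168, 122])]
[513.23714287  13.66005228  23.5       ] [5.13021866e+02 1.75265995e+01 5.00000000e-01]
[513.10118585  10.4851229   23.5       ] [5.12869149e+02 1.39602796e+01 5.00000000e-01]
```

```bash
python3 -c "
from h import *
plan((506.6,-64,7.3),86.7,1,0)"
```

```text
[0, 2.28, -0.43, 3.2, -0.003, 0.002, 0.017] ,
```

>>> {"name": "move_arm", "arguments": {
  "increments": [
    [[0,0.4,-0.2,1.1,0,0,0.01],[0,0.8,-0.2,1.1,0,0,0.01],[0,0.6,0,0.7,0,0,0],[0,0.3,0,0.2,0,0,0],[0,0,0,0,0,0,0],[0,0,0,0,0,0,0]]
  ]
}}

```text
time_s: 6.42
ee_pos: [505.5, -66.1, 5.5]
ee_rot: [-179.7, 0.1, 86.3]
force: [-0.1, -0.6, 0.5]
gripper_width: 15.6
```

Run:
```python
from m import *
f=grab('wrist');save(f,'w5')
s=monitor.state();print(s['ee_pos'],s['ee_rot'],s['force'])
print(proj(f,[[512.5,14,23.5],[510.5,-56,20],[510.5,-2,12],[512.5,14,1]]))
```

```text
[505.57929947 -66.08114147   5.56331913] [-1.79722563e+02  1.17984555e-01  8.62487466e+01] [ 0.14545242 -0.21201118 -0.42712892]
[[317.58108838  77.30158993]
 [322.97743049 235.34157567]
 [315.53996248 116.81883606]
 [317.75846138  81.05649199]]
```

View pics/w5.png

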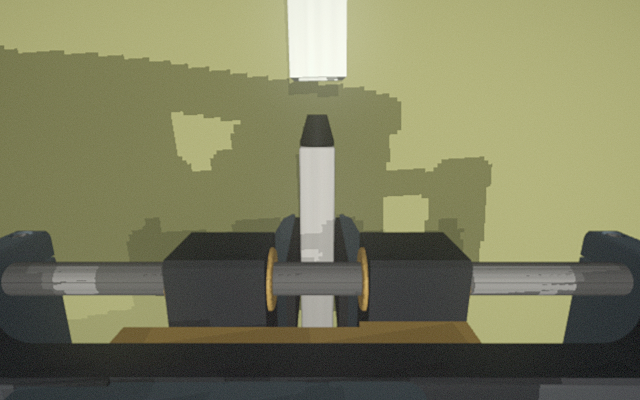

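The mouth's top edge is at row 77 (columns 290–346) and the nose tip at (317,115), well aligned. Measuring the remainder.

Run:
```python
from m import *
f=dict(np.load('pics/wrist.npz'));s=monitor.state()
zt=12+(s['ee_pos'][2]-7.3)
ht,pt=edges(f,range(2,74),275,360,23.5)
hg,pg=edges(f,range(150,212),285,350,zt+8)
d=np.array([np.cos(np.radians(ht)),np.sin(np.radians(ht))]);nrm=np.array([-d[1],d[0]])
print('guide rel tube: lateral(+ = tube y) at pg',(pg-pt)@nrm,'at nose',(pg-pt)@nrm+np.sin(np.radians(hg-ht))*(0-pg[1]),'dhead',hg-ht)
w=pts(f);print('depth z tube top',np.nanmedian(w[20:60,300:335,2]),'bar top',np.nanmedian(w[160:205,308:328,2]))
for v in (76.5,77.5,79):print(ray(f,317,v,23.5))
print('nose',ray(f,317,115,12))
```

```text
h 23.5 heading 87.12 L 86.98 R 87.17 pt 513.19183 27.023413 width 23.363591743141292
h 18.263319134189345 heading 86.31 L 86.14 R 86.53 pt 509.21207 -30.14049 width 16.195660500068662
guide rel tube: lateral(+ = tube y) at pg 1.0976601 at nose 0.6742029 dhead -0.8050003
depth z tube top 23.485407057879943 bar top 18.16203901633387
[512.2829612   14.32599819  23.5       ]
[512.25779447  13.93862515  23.5       ]
[512.21998083  13.35658743  23.5       ]
nose [511.21037133  -1.24379682  12.        ]
```

>>> {"name": "move_arm", "arguments": {
  "increments": [
    [[0,0,0.16,-0.2,0,0,-0.014],[0,0,0,0,0,0,0],[0,0,0,0,0,0,0]]
  ]
}}

```text
time_s: 6.85
ee_pos: [507.8, -66.5, 8.3]
ee_rot: [-179.8, 0.1, 87.1]
force: [0.1, -0.7, -0.7]
gripper_width: 16.0
```

Run:
```python
from h import *
s=monitor.state();print(s['ee_pos'],s['ee_rot'],s['force'])
plan((507.2,-66,7.4),87.05,1,0)
```

```text
[507.84716489 -66.50945419   8.29138247] [-1.79805632e+02  1.23940732e-01  8.70859693e+01] [ 0.11110324 -0.68074843 -0.71373025]
[0, 0.05, -0.07, 0.09, -0.003, 0.002, 0.001] ,
```

>>> {"name": "move_arm", "arguments": {
  "increments": [
    [[0,0.3,-0.05,0.08,0,0,0],[0,0.4,0,0,0,0,0],[0,0.4,0,0,0,0,0],[0,0.4,0,0,0,0,0],[0,0.4,0,0,0,0,0],[0,0.2,0,0,0,0,0],[0,0,0,0,0,0,0]]
  ]
}}

```text
time_s: 7.72
ee_pos: [508.3, -43.7, 7.3]
ee_rot: [-179.8, 0.1, 87.1]
force: [0.0, 0.5, -0.8]
gripper_width: 15.8
```

Run:
```python
from m import *
f=grab('wrist');s=monitor.state();print(s['ee_pos'],s['ee_rot'],s['force'])
w=pts(f)
ht,pt=edges(f,range(2,104),270,365,23.5)
zt=np.nanmedian(w[160:205,308:328,2]);print('bar top',zt,'tube',np.nanmedian(w[30:90,305:330,2]))
hg,pg=edges(f,range(150,212),285,350,20)
d=np.array([np.cos(np.radians(ht)),np.sin(np.radians(ht))]);nrm=np.array([-d[1],d[0]])
print('lat at pg',(pg-pt)@nrm,'dhead',hg-ht)
```

```text
[508.33857289 -43.75791399   7.34819378] [-1.79794574e+02  1.19255509e-01  8.71098140e+01] [ 0.64588255 -0.14479495 -0.73159544]
h 23.5 heading 86.99 L 86.93 R 86.99 pt 514.3656 49.581165 width 23.351929670633794
bar top 20.11350926056951 tube 23.448533266922986
h 20 heading 87.28 L 87.17 R 87.32 pt 511.43408 -7.778146 width 16.25475342972906
lat at pg -0.08542943 dhead 0.29096985
```

Aligned to 0.1 mm and 0.3°. Advancing gently so the square section enters.

>>> {"name": "move_arm", "arguments": {
  "increments": [
    [[0,0.3,0,0,0,0,0.004],[0,0.25,0,0,0,0,0],[0,0.25,0,0,0,0,0],[0,0.25,0,0,0,0,0],[0,0.25,0,0,0,0,0],[0,0,0,0,0,0,0]]
  ]
}}

```text
time_s: 8.52
ee_pos: [509.1, -30.0, 7.3]
ee_rot: [-179.8, 0.1, 86.8]
force: [0.0, 1.1, -2.0]
gripper_width: 16.2
```

```bash
cat > c.py <<'E'
from m import *
f=grab('wrist');s=monitor.state();print(s['ee_pos'],s['ee_rot'],s['force'],s['torque'])
w=pts(f)
ht,pt=edges(f,range(2,95),260,375,23.5)
print('bar top',np.nanmedian(w[170:205,308:328,2]))
hg,pg=edges(f,range(172,212),285,350,20)
d=np.array([np.cos(np.radians(ht)),np.sin(np.radians(ht))]);nrm=np.array([-d[1],d[0]])
print('lat at pg',(pg-pt)@nrm,'dhead',hg-ht)
E
python3 c.py
```

```text
[509.10843061 -30.1106837    7.33314237] [-1.79799162e+02  1.21858324e-01  8.68393016e+01] [ 0.13728726  0.0345779  -0.57718747] [-0.09585957  0.07397622 -0.02859849]
h 23.5 heading 87.01 L 87.05 R 87.02 pt 515.12384 64.11881 width 23.345101805992517
bar top 20.077709165284443
h 20 heading 86.81 L 86.61 R 86.90 pt 512.09796 0.65779394 width 16.238254335012073
lat at pg -0.29302597 dhead -0.19766998
```

>>> {"name": "move_arm", "arguments": {
  "increments": [
    [[0,0.25,-0.03,0,0,0,-0.002],[0,0.25,0,0,0,0,0],[0,0.25,0,0,0,0,0],[0,0.25,0,0,0,0,0],[0,0.25,0,0,0,0,0],[0,0.25,0,0,0,0,0],[0,0,0,0,0,0,0]]
  ]
}}

```text
time_s: 9.45
ee_pos: [509.6, -14.1, 7.3]
ee_rot: [-179.8, 0.1, 87.0]
force: [0.2, 0.6, -1.2]
gripper_width: 15.7
```

```bash
python3 c.py; python3 -c "
from h import *
f=dict(np.load('pics/wrist.npz'));save(f,'w6',(240,60,400,260),3)"
```

```text
[509.64363178 -14.14692634   7.31524381] [-1.79799698e+02  1.20399093e-01  8.69499821e+01] [ 0.7910079   0.66470374 -1.83913974] [-0.12253851  0.05564389  0.0132248 ]
h 23.5 heading 87.06 L 87.03 R 87.03 pt 515.66327 74.63767 width 23.330194110534038
bar top 23.332385264500935
h 20 heading 86.93 L 102.36 R 71.37 pt 512.59656 16.510096 width 23.902557331507197
lat at pg 0.0861752 dhead -0.13415527
```

View pics/w6.png

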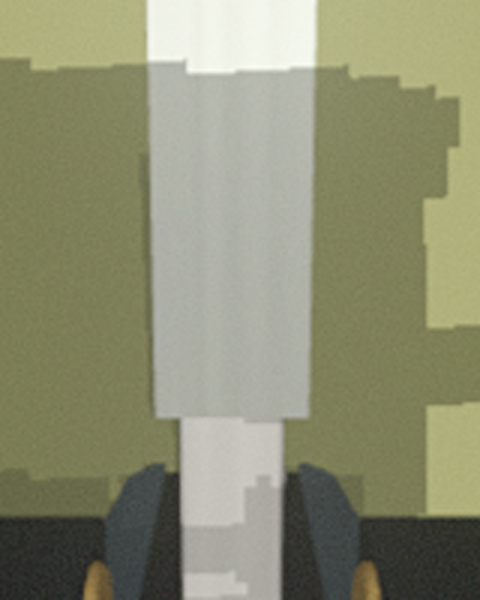

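Nose and bar are inside. The mouth edge is at crop row 418 and the pad fronts at about row 470, roughly 10 mm short. Creeping until the pads meet the rim.

>>> {"name": "move_arm", "arguments": {
  "increments": [
    [[0,0.2,0,0,0,0,0],[0,0.2,0,0,0,0,0],[0,0.15,0,0,0,0,0],[0,0.15,0,0,0,0,0],[0,0.15,0,0,0,0,0],[0,0,0,0,0,0,0]]
  ]
}}

```text
time_s: 10.25
ee_pos: [510.1, -5.2, 7.3]
ee_rot: [-179.8, 0.1, 86.9]
force: [0.2, -0.3, -0.1]
gripper_width: 15.8
```

>>> {"name": "move_arm", "arguments": {
  "increments": [
    [[0,0.1,0,0,0,0,0],[0,0,0,0,0,0,0]]
  ]
}}

```text
time_s: 10.5
ee_pos: [510.1, -4.1, 7.3]
ee_rot: [-179.8, 0.1, 86.9]
force: [-0.2, -0.6, -0.6]
gripper_width: 15.9
```

>>> {"name": "move_arm", "arguments": {
  "increments": [
    [[0,0.1,0,0,0,0,0],[0,0,0,0,0,0,0]]
  ]
}}

```text
time_s: 10.75
ee_pos: [510.2, -3.1, 7.3]
ee_rot: [-179.8, 0.1, 86.9]
force: [-0.5, 0.3, -0.2]
gripper_width: 16.0
```

>>> {"name": "move_arm", "arguments": {
  "increments": [
    [[0,0.08,0,0,0,0,0],[0,0,0,0,0,0,0]]
  ]
}}

```text
time_s: 11.0
ee_pos: [510.3, -2.3, 7.3]
ee_rot: [-179.8, 0.1, 86.9]
force: [-0.5, 0.9, -0.7]
gripper_width: 16.0
```

>>> {"name": "move_arm", "arguments": {
  "increments": [
    [[0,0.08,0,0,0,0,0],[0,0,0,0,0,0,0]]
  ]
}}

```text
time_s: 11.25
ee_pos: [510.2, -1.7, 7.3]
ee_rot: [-179.8, 0.2, 87.0]
force: [0.7, -1.0, -1.6]
gripper_width: 15.9
```

>>> {"name": "move_arm", "arguments": {
  "increments": [
    [[0,0.06,0,0,0,0,0],[0,0,0,0,0,0,0]]
  ]
}}

```text
time_s: 11.5
ee_pos: [510.3, -1.5, 7.3]
ee_rot: [-179.8, 0.2, 87.0]
force: [0.8, -1.9, -1.2]
gripper_width: 15.9
```

>>> {"name": "move_arm", "arguments": {
  "increments": [
    [[0,0.1,0,0,0,0,0],[0,0,0,0,0,0,0]]
  ]
}}

```text
time_s: 11.75
ee_pos: [510.4, -1.1, 7.3]
ee_rot: [-179.8, 0.3, 87.0]
force: [-0.5, -1.9, -0.8]
gripper_width: 16.0
```

```bash
python3 -c "
from h import *
f=grab('wrist');save(f,'w7',(260,140,380,260),5)
s=monitor.state();print(s['ee_pos'],s['force'],s['gripper_width'])"
```

```text
[510.36025519  -1.05833695   7.29219832] [ 0.16239444 -2.33630052 -0.54608422] 15.897434812045443
```

View pics/w7.png

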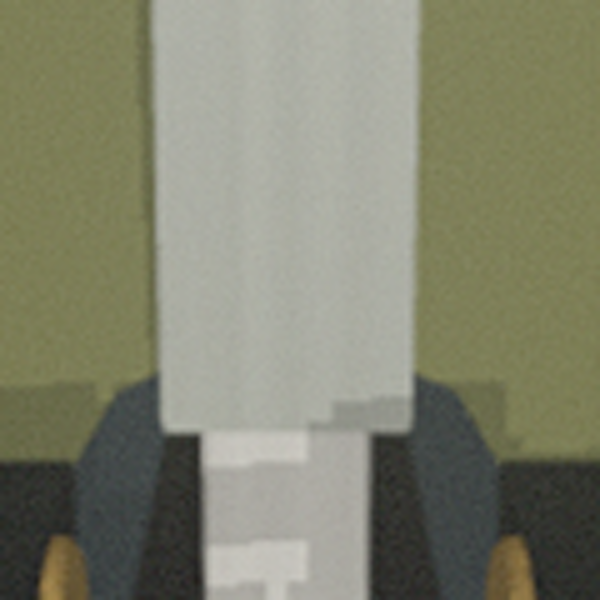

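>>> {"name": "move_arm", "arguments": {
  "increments": [
    [[0,0.12,0,0,0,0,0],[0,0,0,0,0,0,0]]
  ]
}}

```text
time_s: 12.05
ee_pos: [510.4, -0.7, 7.3]
ee_rot: [-179.8, 0.3, 87.1]
force: [0.1, -2.4, -0.6]
gripper_width: 15.9
```

>>> {"name": "move_arm", "arguments": {
  "increments": [
    [[0,0.12,0,0,0,0,0],[0,0,0,0,0,0,0]]
  ]
}}

```text
time_s: 12.3
ee_pos: [510.4, -0.6, 7.3]
ee_rot: [-179.8, 0.4, 87.1]
force: [0.5, -2.6, 0.0]
gripper_width: 15.5
```

Pads are seated on the rim. Opening, which should leave the button caught under it, and then looking.

>>> {"name": "move_arm", "arguments": {
  "increments": [
    [[0.25,0,0,0,0,0,0],[0.3,0,0,0,0,0,0],[0.3,-1,0,0,0,0,0],[0.3,-1.5,0,0,0,-0.005,0],[0.3,0,0,0,0,0,0]]
  ]
}}

```text
time_s: 12.92
ee_pos: [509.6, -25.7, 7.8]
ee_rot: [-179.9, 0.6, 87.1]
force: [-0.3, -0.7, -0.1]
gripper_width: 27.5
```

```bash
python3 -c "
from h import *
f=grab('wrist');save(f,'w8',(240,60,400,260),3)
s=monitor.state();print(s['ee_pos'],s['ee_rot'],s['force'],s['gripper_width'])"
```

```text
[509.58187561 -25.34329522   7.8101365 ] [-179.8611822     0.60514018   87.07114983] [ 0.27576834 -0.1783005  -0.46579966] 27.1984086564802
```

View pics/w8.png

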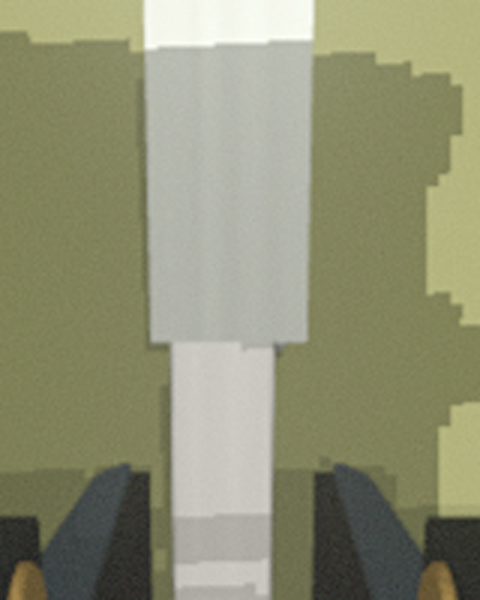

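The button held: its rear edge shows at crop (281,348), nearly flush at the rim, and the bar has shifted sideways under the spring. Moving back for a grip nearer the tail.

>>> {"name": "move_arm", "arguments": {
  "increments": [
    [[0.3,-1.2,0,0,0,-0.008,0],[0.3,-1,0,0.2,0,0,0],[0.3,0,0,0,0,0,0]]
  ]
}}

```text
time_s: 13.35
ee_pos: [508.4, -48.9, 6.0]
ee_rot: [-179.9, 1.1, 87.1]
force: [0.6, 0.1, -0.2]
gripper_width: 27.2
```

```bash
cat > d.py <<'E'
from m import *
f=grab('wrist');s=monitor.state();print(s['ee_pos'],s['ee_rot'],s['force'],s['gripper_width'])
w=pts(f);u=int(proj(f,[[511,14,23]])[0][0]);vm=int(proj(f,[[511,14,23.5]])[0][1]);print('mouth row',vm)
ht,pt=edges(f,range(2,vm-4),265,370,23.5)
B=w[vm+8:vm+80,306:326].reshape(-1,3);B=B[(B[:,2]>14)&(B[:,2]<24)];k=np.polyfit(B[:,1],B[:,2],1);print('bar top z at y=0,-30: ',np.polyval(k,[0,-30]))
hg,pg=edges(f,range(vm+8,min(vm+70,208)),285,350,19.5)
d=np.array([np.cos(np.radians(ht)),np.sin(np.radians(ht))]);nrm=np.array([-d[1],d[0]])
print('lat at pg',(pg-pt)@nrm,'dhead',hg-ht,'mouth',ray(f,u,vm,23.5))
E
python3 d.py
```

```text
[508.45676759 -48.66294973   6.0458925 ] [-179.87101644    1.0864969    87.07287992] [ 0.20881037  0.95765095 -0.25024955] 27.368330161137376
mouth row 121
h 23.5 heading 86.95 L 86.95 R 86.91 pt 513.87317 40.231937 width 23.317054857249772
bar top z at y=0,-30:  [19.47992016 18.59583472]
h 19.5 heading 86.81 L 86.79 R 86.93 pt 510.56418 -3.658474 width 16.159890761199534
lat at pg 0.97001696 dhead -0.14228058 mouth [510.97869189  14.1579405   23.5       ]
```

>>> {"name": "move_arm", "arguments": {
  "increments": [
    [[0.3,0,-0.17,0,0,0.019,0],[0.2,0,0,0,0,0,0],[0,0,0,0,0,0,0],[0,0,0,0,0,0,0],[0,0,0,0,0,0,0]]
  ],
  "force": 15
}}

```text
time_s: 14.02
ee_pos: [506.9, -48.3, 6.1]
ee_rot: [-179.9, -0.1, 87.1]
force: [1.2, -1.5, -0.2]
gripper_width: 16.0
```

>>> {"name": "move_arm", "arguments": {
  "increments": [
    [[0,0,0.05,-0.12,0,0,0],[0,0,0,0,0,0,0]]
  ]
}}

```text
time_s: 14.28
ee_pos: [506.9, -48.2, 6.9]
ee_rot: [-179.8, -0.1, 87.1]
force: [1.3, -0.3, -1.1]
gripper_width: 16.1
```

```bash
python3 d.py
```

```text
[506.9156084  -48.24888764   6.89266752] [-1.79833190e+02 -7.16878321e-02  8.70943108e+01] [ 0.54283789 -0.7588247  -1.15318976] 15.803694512722084
mouth row 121
h 23.5 heading 86.99 L 86.94 R 87.00 pt 513.7027 36.890095 width 23.339380291436868
bar top z at y=0,-30:  [19.85667848 19.16125707]
h 19.5 heading 86.94 L 87.04 R 86.84 pt 510.66177 -2.8023689 width 16.192158047252562
lat at pg 0.95108676 dhead -0.046722412 mouth [510.68824484  14.36094787  23.5       ]
```

Held and nearly level. Advancing gently and watching the force.

>>> {"name": "move_arm", "arguments": {
  "increments": [
    [[0,0.15,0,-0.05,0,0,0],[0,0.15,0,0,0,0,0],[0,0.15,0,0,0,0,0],[0,0.15,0,0,0,0,0]]
  ]
}}

```text
time_s: 14.82
ee_pos: [507.3, -45.9, 7.6]
ee_rot: [-179.9, 0.3, 87.3]
force: [-0.0, -6.2, -0.6]
gripper_width: 15.8
```

>>> {"name": "move_arm", "arguments": {
  "increments": [
    [[0,0.2,0,-0.02,0,0,0],[0,0.2,0,0,0,0,0],[0,0.2,0,0,0,0,0],[0,0.2,0,0,0,0,0]]
  ]
}}

```text
time_s: 15.32
ee_pos: [507.7, -41.5, 8.3]
ee_rot: [-179.9, 0.7, 87.4]
force: [-0.5, -5.1, -0.8]
gripper_width: 15.8
```

```bash
python3 d.py
```

```text
[507.72018972 -41.31562402   8.24828433] [-179.8917025     0.64219657   87.40796981] [-0.63866847 -4.6826294  -0.90288487] 15.83691657629909
mouth row 138
h 23.5 heading 87.02 L 87.07 R 87.00 pt 514.29956 48.40365 width 23.324918031556226
bar top z at y=0,-30:  [20.53529322 20.23306241]
h 19.5 heading 87.29 L 87.28 R 87.30 pt 510.83698 -3.8970823 width 16.269337344784923
lat at pg 0.73798656 dhead 0.2719345 mouth [510.78276574  14.03713102  23.5       ]
```

>>> {"name": "move_arm", "arguments": {
  "increments": [
    [[0,0.25,0,0.04,0,0.01,0.004],[0,0.25,0,0,0,0,0],[0,0.25,0,0,0,0,0],[0,0.25,0,0,0,0,0]]
  ]
}}

```text
time_s: 15.88
ee_pos: [507.9, -34.7, 8.0]
ee_rot: [-179.9, 0.4, 87.3]
force: [-0.3, -5.9, -1.5]
gripper_width: 15.8
```

>>> {"name": "move_arm", "arguments": {
  "increments": [
    [[0,0.25,0,0.02,0,0.005,0.004],[0,0.25,0,0,0,0,0],[0,0.25,0,0,0,0,0],[0,0.25,0,0,0,0,0]]
  ]
}}

```text
time_s: 16.38
ee_pos: [508.1, -28.0, 8.0]
ee_rot: [-179.9, 0.4, 87.2]
force: [-0.0, -5.7, -1.1]
gripper_width: 15.6
```

```bash
python3 d.py
python3 - <<'E'
from h import *
f=grab('top');save(f,'top2',(230,200,390,300),5)
E
```

```text
[508.14337403 -27.64657667   8.01642864] [-179.87400279    0.36624219   87.22173348] [ 0.24541636 -5.27331167 -1.10457746] 15.946736647564824
mouth row 169
h 23.5 heading 87.02 L 87.03 R 86.99 pt 514.5246 52.730183 width 23.33407890539646
bar top z at y=0,-30:  [20.26889856 19.92262902]
h 19.5 heading 87.44 L 87.36 R 87.60 pt 511.013 2.490184 width 16.27627478900543
lat at pg 0.89683795 dhead 0.41789246 mouth [510.69859437  14.01657053  23.5       ]
```

View pics/top2.png

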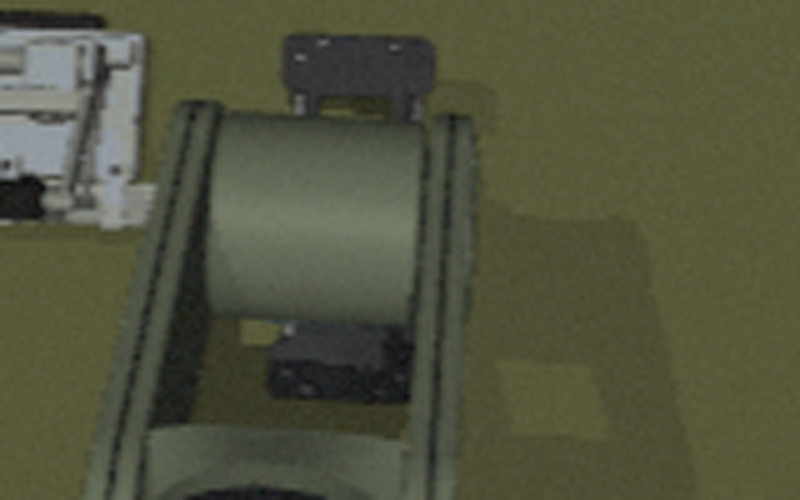

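The arm hides the guide in the top view, so I rely on feel. The steady 5 N fits the button rubbing in the tube. Continuing.

>>> {"name": "move_arm", "arguments": {
  "increments": [
    [[0,0.25,0.03,0.02,0,0.005,0.006],[0,0.25,0,0,0,0,0],[0,0.25,0,0,0,0,0],[0,0.25,0,0,0,0,0]]
  ]
}}

```text
time_s: 16.98
ee_pos: [508.4, -20.3, 7.9]
ee_rot: [-179.8, 0.3, 87.1]
force: [0.2, -5.9, -0.7]
gripper_width: 16.1
```

>>> {"name": "move_arm", "arguments": {
  "increments": [
    [[0,0.25,0,0.01,0,0.005,0],[0,0.25,0,0,0,0,0],[0,0.2,0,0,0,0,0]]
  ]
}}

```text
time_s: 17.35
ee_pos: [508.7, -15.4, 7.8]
ee_rot: [-179.8, 0.2, 87.2]
force: [-0.7, -6.5, -1.6]
gripper_width: 15.7
```

>>> {"name": "move_arm", "arguments": {
  "increments": [
    [[0,0.2,0,0,0,0,0],[0,0.15,0,0,0,0,0]]
  ]
}}

```text
time_s: 17.6
ee_pos: [508.9, -12.7, 7.9]
ee_rot: [-179.8, 0.3, 87.2]
force: [0.2, -5.5, 0.3]
gripper_width: 16.0
```

>>> {"name": "move_arm", "arguments": {
  "increments": [
    [[0,0.15,0,0,0,0,0],[0,0.15,0,0,0,0,0]]
  ]
}}

```text
time_s: 17.85
ee_pos: [509.1, -9.2, 7.9]
ee_rot: [-179.9, 0.2, 87.2]
force: [0.4, -1.2, -1.4]
gripper_width: 16.0
```

The force fell from 5.5 to 1 N as the arm ran forward, so the button has probably popped. Testing with small nudges each way.

>>> {"name": "move_arm", "arguments": {
  "increments": [
    [[0,0.1,0,0,0,0,0],[0,0,0,0,0,0,0]]
  ]
}}

```text
time_s: 18.1
ee_pos: [509.3, -7.2, 7.8]
ee_rot: [-179.9, 0.2, 87.2]
force: [0.4, -1.5, -1.1]
gripper_width: 15.7
```

>>> {"name": "move_arm", "arguments": {
  "increments": [
    [[0,0.1,0,0,0,0,0],[0,0.05,0,0,0,0,0]]
  ]
}}

```text
time_s: 18.35
ee_pos: [509.4, -6.8, 7.9]
ee_rot: [-179.9, 0.3, 87.3]
force: [0.9, -4.7, -0.9]
gripper_width: 15.8
```

>>> {"name": "move_arm", "arguments": {
  "increments": [
    [[0,0.1,0,0,0,0,0],[0,0.1,0,0,0,0,0]]
  ]
}}

```text
time_s: 18.6
ee_pos: [509.5, -6.8, 8.1]
ee_rot: [-179.9, 0.5, 87.4]
force: [0.5, -6.6, -1.0]
gripper_width: 15.6
```

Forward stop at y = -6.8 with the force rising. Now a gentle pull back.

>>> {"name": "move_arm", "arguments": {
  "increments": [
    [[0,-0.15,0,0,0,0,0],[0,-0.1,0,0,0,0,0],[0,0,0,0,0,0,0]]
  ]
}}

```text
time_s: 18.98
ee_pos: [509.4, -8.6, 8.2]
ee_rot: [-179.9, 0.4, 87.3]
force: [0.1, -0.7, -1.4]
gripper_width: 16.4
```

>>> {"name": "move_arm", "arguments": {
  "increments": [
    [[0,-0.15,0,0,0,0,0],[0,-0.15,0,0,0,0,0]]
  ]
}}

```text
time_s: 19.23
ee_pos: [509.3, -10.6, 8.1]
ee_rot: [-179.9, 0.3, 87.3]
force: [1.0, 5.3, -1.2]
gripper_width: 15.9
```

>>> {"name": "move_arm", "arguments": {
  "increments": [
    [[0,-0.12,0,0,0,0,0],[0,-0.12,0,0,0,0,0]]
  ]
}}

```text
time_s: 19.48
ee_pos: [509.2, -10.7, 7.9]
ee_rot: [-179.9, 0.1, 87.2]
force: [1.5, 7.6, -2.4]
gripper_width: 15.9
```

Stopped both ways with about 3.5 mm of play, so it is locked. Centring, letting go and rising.

>>> {"name": "move_arm", "arguments": {
  "increments": [
    [[0,0.18,0,0,0,0,0],[0,0,0,0,0,0,0],[0.3,0,0,0,0,0,0],[0.5,0,0,0,0,0,0],[0.5,0,0,0,0,0,0],[0.5,0,0,-1.5,0,0,0],[0.5,0,0,-3,0,0,0],[0.5,-1,0,-4,0,0,0],[0.5,-1,0,-4,0,0,0],[0.5,0,0,-3,0,0,0],[0.5,0,0,0,0,0,0]]
  ]
}}

```text
time_s: 20.85
ee_pos: [509.1, -29.9, 173.3]
ee_rot: [179.9, 0.2, 87.2]
force: [0.7, -0.0, -0.7]
gripper_width: 45.8
```

Run:
```python
from m import *
f=grab('wrist');save(f,'w9');s=monitor.state();print(s['ee_pos'],s['force'],s['gripper_width'])
print(proj(f,[[515,54,12],[511,14,23.5],[505,-59,36]]))
```

```text
[508.06288589 -29.84206417 171.83657525] [ 1.048553    0.80531817 -0.24108125] 45.533924319236746
[[317.14347056  88.33129241]
 [314.85375543 134.7081996 ]
 [312.20537419 217.14385069]]
```

View pics/w9.png

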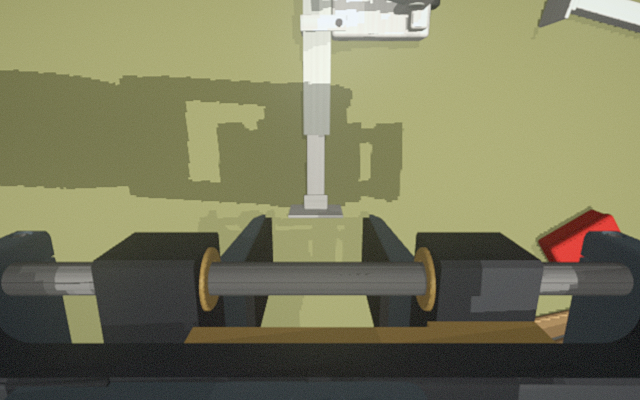

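The picture agrees: the mouth is at (315,135) and the stop plate's outer edge at about row 216, against 217 predicted for the locked position. The jaws are open and clear. Handing in.

```bash
python3 -c "
from h import *
f=dict(np.load('pics/wrist.npz'));print(ray(f,340,39,22))
job.job_done()"
```

```text
[536.06672381  92.26059399  22.        ]
the job is handed in; nothing more can be done
```

The sheet guide is locked in the punch's tube, and I have let go and handed the job in, at about 21 s of the 64 s allowed.

- **Fitting:** I gripped the bar so that one pad held the button flush, then slid it in until the pads met the rim. Opening the jaws left the button caught under the rim. I regripped nearer the tail and ran the guide on until the button popped out through the hole.
- **Forces:** the wrist readings I took during the fit stayed under 8 N. I read them at the end of each move, so a short peak in between could have been missed.
- **Lock:** the push force dropped from about 5.5 N to 1 N after about 39 mm of travel from the regrip. The guide then stopped both ways, with about 3.5 mm of play (3 mm expected).
- **Final position:** the stop plate's outer edge was within 1 px of where it should be when locked. By the camera, the button is about 38 mm before the base's end face, inside the 13 to 45 mm window. The jaws were open and clear.
- **Not checked:** I could not see the button in the hole, so the lock was confirmed by feel and by the plate's position. The top camera was blocked by the arm during the push. I took no final picture of the stapler or paperweight, but the arm worked well away from them and from the staple box.

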